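Fold down the empty bottle crate

ROBOT

A 6-joint arm with a two-finger parallel gripper is mounted at the origin on the work surface. World frame = base frame: x ahead of the robot, y to its left, z up, the work surface at z = 0. Lengths are in m, angles in rad, forces in N, time in s.
With the tool pointing down it reaches from about 0.3 to 0.875 m from the base axis. Payload 6.4 kg.
Tool frame: the origin (TCP) lies at the very end of the fingers, on their centre line; the grasp point (between the pads) lies 19 mm behind it (ctrl.hold_point_z is the distance from the TCP to the grasp point, in m); y points along the fingers, x is the direction in which the jaws open and shut, and the axes are right-handed (so a half turn about y gives the same grasp; the last joint's range is limited). The gripper opens to 85 mm and grips with 20 to 120 N. Pads are 22 mm wide; open, the fingers measure 114 mm over their backs; the gripper's body (76 mm by 85 mm) begins 54 mm behind the grasp point. The pads swing forward as they close: fully open they stand 13 mm farther back than shut.
Start: joints at [-1.537, 0.181, 1.607, -0, 1.354, -0.206], TCP at [0.137, -0.559, 0.231] pointing down, gripper open.
Joint ranges: [-2.99, 2.99], [-0.89, 2.07], [0.3, 2.58], [-1.14, 4.28], [0, 2.63], [-3.12, 3.12]. Speed limits (rad/s): [2.57, 2.57, 3.01, 3.14, 3.14, 3.14].

INTERFACE

Orientations are given as a unit quaternion [w, x, y, z].
In Python, from bench import ctrl, imaging gives the robot as it stands.
- The arm moves only by the shell command python3 -m jog 'ROWS'. ROWS is JSON, a list of rows, each a list of 3 entries, a list of its own where there are three numbers: the shift along the tool's x, y, z in cm, then the turn, a rotation vector about the tool's x, y, z in rad, then the finger opening in cm, from 0 to 8.54. A call has 1 to 12 rows; each row shifts and turns the pose as measured when the row begins, along the tool's axes as they then stand; what a row does not reach is not made up. A row lasts 1/12 s, in which the tool goes at most 41.7 mm and 7.16 degrees, less where a joint would pass 70% of its speed; a pose out of reach is approached as far as the arm can. A call is refused whole if a number of a shift passes 4.17 or a number of a turn 0.125, either way. A call with a gripper value outside its range is refused whole. The fingers move at their own pace and stop on an object; the grip force is fixed at half the most. Time passes only in rows, so rows that do not move let the fingers close. It gives the time, the measured TCP pose, the force and the opening at its end, in the units of the state.
- ctrl.get_obs(): the state, without advancing time (a new reading comes with each control period).
- imaging.camera(name): name is "scene" or "side" or "wrist"; returns a dict with "frame" (480x640x3 uint8, red, green, blue), "depth" (480x640 float32, m along the optical axis (not along the pixel's ray), 0 where there is no reading), "K" (3x3 intrinsics, pixels), "R" (3x3) and "t" (3): a world point X has camera coordinates R X + t. Camera axes: x right, y down, z forward; pixel columns grow to the right and rows downward; lengths in m; the calibration is good to about 2 mm. A picture is of the moment at which its call begins.
- ctrl.hand_in(): hands the job in, once; it reports no verdict.
The state is a dict: "time_s": time; "q": joint angles; "dq": joint speeds; "joint_efforts": joint torques, N m; "eef_pos": TCP position; "eef_rot": TCP orientation; "wrist_force": force on the tool from outside, world axes, zero at the start; "torque": the same for the moment, N m; "opening": opening from 0.0 (shut) to 1.0 (fully open).
Only numpy, scipy, OpenCV 4.12 (cv2) and the standard library are available. Lean on these libraries where they do the work, as an engineer would, in place of code of your own. Each camera call takes 0.05 s, during which the arm holds its last target. There are 200 camera calls.

TASK

The green folding crate is empty: fold it down for its trip back. Swing the pale hatch that hangs open on its right-hand end up until it is shut in its end wall, then fold both end walls in, then the front long wall (the one nearest the robot) and last the back long wall, pressing each one fully down until it lies flat. Leave the bottles, the glass and the other things around it where they are, and upright.

Things in the scene. Friction and masses are not known exactly. Their poses are not given: they have to be found in the camera images.
- crate: Green folding crate, 230 x 320 mm on plan, 155 high with walls up, on a thin black mat; the base is fixed. Origin: centre of the underside, on the table; z up, x from the front (robot side) to the back long wall, y to the robot's left. 'Crate (x, y, z)' means mm in this frame. Walls are plates 7 mm thick, hinged at their lower inner edge; folded they lie on that hinge's height, outer face up.
- hatch (a joint): Hatch in the right-hand end, rad: 0 = shut, upright in the gap of that wall, on a stop (pushed further it pushes the wall in); grows outwards and down, 1.57 = straight out, starts 1.72 to 2.05, drooping. Pale plate 118 mm wide, 7 thick, reaching 77 from its hinge line, which runs along x at crate (0, -160, 75), the wall's outer face, while that wall is upright. Stiff (0.05 N m), stays where left.
- hatch_edge (a point): Middle of the hatch's free edge, on its outer face (the lower face while it hangs out).
- right_end (a joint): Right-hand end wall (-y, with the hatch), rad: 0 = upright, 1.57 = folded inwards, flat. Hinge line along x at crate (0, -153, 20); reaches 135 mm from its hinge, 210 wide, with the 120 mm wide hatch gap in its upper 80 mm. May start leaning in by 0.12. All four wall hinges are stiff (0.2 N m: 2 to 3 N near the free edge): a wall stays where it is left and must be pressed right down.
- left_end (a joint): Left-hand end wall (+y), rad: 0 = upright, 1.57 = folded inwards, flat. Hinge line along x at crate (0, 153, 20); reaches 135 mm from its hinge, 210 wide; the black grip is only a marking. May start leaning in by up to 0.12. While an end is up it stands between the long walls and keeps them from folding.
- front_wall (a joint): Front long wall (-x, nearest the robot), rad: 0 = upright, 1.57 = folded inwards, flat over the ends. Hinge line along y at crate (-108, 0, 29); reaches 126 mm from its hinge, 320 long. The walls stop one another: they lie flat only in the order ends, front, back.
- back_wall (a joint): Back long wall (+x), rad: 0 = upright, 1.57 = folded inwards, flat over the front wall. Hinge line along y at crate (108, 0, 38); reaches 117 mm from its hinge, 320 long.
- right_end_top (a point): Middle of the right-hand end wall's free edge, on its inner face (in the hatch gap).
- left_end_top (a point): Middle of the left-hand end wall's free edge, on its inner face.
- front_wall_top (a point): Middle of the front long wall's free edge, on its inner face.
- back_wall_top (a point): Middle of the back long wall's free edge, on its inner face.
- bottle_a_mid (a point): Bystander: centre of a slim green wine bottle, 60 mm across, 300 mm tall, standing off the crate's front left or back left corner.
- bottle_b_mid (a point): Bystander: centre of a slim dark brown wine bottle, 60 mm across, 300 mm tall, standing off the crate's front left or back left corner.
- glass_mid (a point): Bystander: centre of a stemmed wine glass, 68 mm across, 160 mm tall, standing off the crate's back right corner.
- corkscrew_mid (a point): Bystander: centre of a folded waiter's corkscrew, 112 x 14 x 26 mm, lying off the crate's front right corner, in front of the open hatch.
- cork_mid (a point): Bystander: centre of a cork, 24 mm across, 45 mm tall, standing on end to the right of the crate, behind the open hatch.
- tape_mid (a point): Bystander: centre of the roll (96 mm across, 56 mm high with its frame) of a red hand tape dispenser lying on its side; with its black grip 250 mm long; to the left of the crate.
- label_mid (a point): Bystander: centre of a roll of blank labels, 90 mm across, 70 mm high, to the left of the crate.

How it is judged:
On the way, in this order (a step that is already met when the one before it is completed fails the run):
1. the hatch is swung up and shut while its end wall still stands (value of joint hatch below 0.12 rad and value of joint right_end below 0.4 rad), for 0.1 s.
2. both end walls are folded in flat (hatch still shut), the long walls still standing (value of joint each of right_end, left_end above 1.48 rad and value of joint hatch below 0.15 rad and value of joint each of front_wall, back_wall below 0.5 rad), for 0.1 s.
3. the front long wall is folded flat over the ends, the back wall still standing (value of joint front_wall above 1.48 rad and value of joint back_wall below 0.5 rad), for 0.1 s.
4. the back long wall is folded flat over the front wall (value of joint back_wall above 1.48 rad), for 0.1 s.
At the end, for the whole second after the job is handed in: All four walls lie flat: each wall angle above 1.48 rad (within about 5 degrees of flat, free edge at most 12 mm up), hatch shut in its wall to within 0.15 rad, and everything at rest (value of joint each of right_end, left_end, front_wall, back_wall above 1.48 rad and value of joint hatch below 0.15 rad and velocity of joint each of right_end, left_end, front_wall, back_wall below 0.05 rad/s); the robot touches nothing.
It fails at once if a bystander is knocked over or moved by more than 25 mm (distance of any of bottle_a_mid, bottle_b_mid, glass_mid, corkscrew_mid, cork_mid, tape_mid, label_mid from where it was at the start of the episode above 0.025 m or angle between any of bottle_a_mid, bottle_b_mid, glass_mid's own z axis and vertical above 0.35 rad).
It also fails if it takes over 62 s, if anything falls off the work surface, if the arm or the gripper's body presses on something with over 40 N, if the wrist force passes 120 N, or if a joint passes its speed limit or range.

## Working session

There is one attempt and no reset: what is moved stays moved. The work goes in short steps, Python scripts to look and compute and a shell command to move; the robot and the scene stay as the last step left them, time stands still between calls to the robot, and variables do not carry over. Pictures are saved under pics/ and viewed, about 8 in all and at most 12, crops included, and the job is handed in when it is done.

```bash
ls; mkdir -p pics; python3 - <<'E'
from bench import ctrl, imaging
import cv2, numpy as np
o=ctrl.get_obs(); print({k:np.round(v,3).tolist() for k,v in o.items()}, ctrl.hold_point_z)
for n in ("scene","side"):
    c=imaging.camera(n); cv2.imwrite(f"pics/{n}0.png",c["frame"][:,:,::-1]); np.savez(f"pics/{n}0.npz",**c)
    print(n,np.round(c["K"],1).tolist(),np.round(c["R"],3).tolist(),np.round(c["t"],3).tolist())
E
```

```text
pics
{'time_s': 0.0, 'q': [-1.537, 0.182, 1.608, -0.0, 1.354, -0.206], 'dq': [-0.0, 0.001, -0.001, -0.0, 0.001, -0.001], 'joint_efforts': [0.0, -44.488, -35.133, -0.0, 0.009, 0.0], 'eef_pos': [0.137, -0.558, 0.23], 'eef_rot': [0.557, -0.556, 0.437, -0.436], 'wrist_force': [-1.331, 0.096, -0.82], 'torque': [-0.001, -0.012, -0.025], 'opening': 1.001} 0.0187
scene [[522.4, 0.0, 323.8], [0.0, 522.4, 238.6], [0.0, 0.0, 1.0]] [[0.739, 0.673, -0.002], [0.502, -0.554, -0.664], [-0.448, 0.49, -0.748]] [-0.493, -0.154, 1.416]
side [[434.9, 0.0, 313.9], [0.0, 434.9, 239.9], [0.0, 0.0, 1.0]] [[-0.75, -0.661, -0.002], [-0.412, 0.47, -0.78], [0.517, -0.585, -0.625]] [0.52, 0.285, 0.882]
```

View pics/scene0.png

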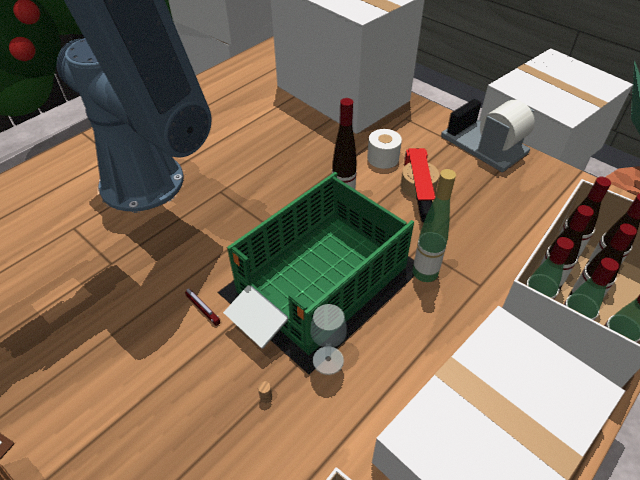

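View pics/side0.png

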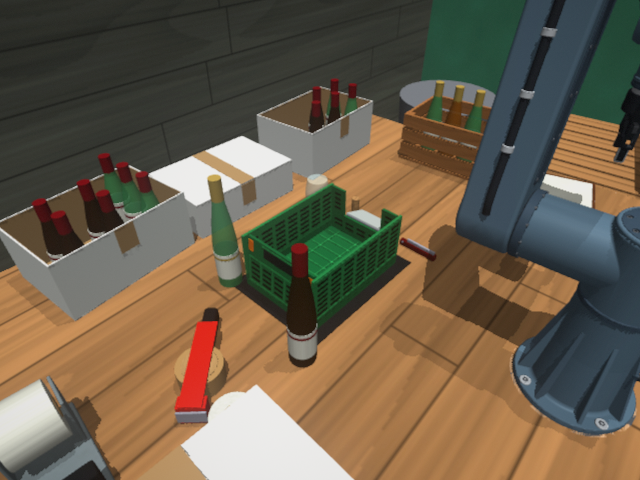

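The scene view shows the crate, with its hatch end at lower left (hatch about (255,315), hatch-side posts about (235,250) and (298,305)). The front wall is at upper left, the glass at (328,340), the cork at (265,393) and the corkscrew at (203,306). The bottles are at (345,150) and (430,240), off the left end. Next I fit the crate pose from depth.

```bash
cat > h.py <<'E'
import numpy as np, cv2
def pts(c):
    d=c["depth"]; v,u=np.mgrid[:480,:640]; K=c["K"]
    X=np.stack([(u-K[0,2])/K[0,0]*d,(v-K[1,2])/K[1,1]*d,d],-1)
    return (X-c["t"])@c["R"]
def pix(c,P):
    q=np.atleast_2d(P)@c["R"].T+c["t"]; q=q@c["K"].T; return q[:,:2]/q[:,2:]
E
python3 - <<'E'
from h import *
for n in ("scene","side"):
    c=dict(np.load(f"pics/{n}0.npz")); P=pts(c); f=c["frame"].astype(int)
    g=(f[...,1]>f[...,0]+25)&(f[...,1]>f[...,2]+15)&(c["depth"]>0)&(P[...,0]>.2)&(P[...,0]<.8)&(np.abs(P[...,1])<.5)
    m=g&(P[...,2]>.1)&(P[...,2]<.165)
    n_,l,s,_=cv2.connectedComponentsWithStats(g.astype(np.uint8)); b=1+np.argmax(s[1:,4]); m&=(l==b)
    Q=P[m]; r=cv2.minAreaRect((Q[:,:2]*1000).astype(np.float32)); print(n,m.sum(),r,cv2.boxPoints(r).round().tolist(),Q[:,2].max())
    w=(f.min(-1)>150)&(P[...,2]<.1)&(P[...,2]>.02)&(np.linalg.norm(P[...,:2]-Q[:,:2].mean(0),axis=-1)<.33)
    if n=="scene":
        w[:, :220]=0;w[:, 290:]=0;w[:285]=0;w[350:]=0
        H=P[w];print("hatch",len(H),H.min(0),H.max(0)); r=cv2.minAreaRect((H[:,:2]*1000).astype(np.float32));print(r,cv2.boxPoints(r).round().tolist())
    # objects: cluster heights
    for name,(u,v) in ({"glassfoot":(328,360),"cork":(265,385),"cs":(203,306),"botB":(345,100),"botA":(447,175),"label":(385,140),"hatch":(255,315)} if n=="scene" else {"botA":(215,178),"botB":(300,246),"botBlo":(302,340),"botAlo":(229,265),"tape":(200,375),"cs":(418,249),"cork":(355,205),"glass":(317,182)}).items():
        print(name,P[v,u].round(3))
E
```

```text
scene 3847 ((585.71337890625, 96.58354187011719), (258.39239501953125, 389.18939208984375), 2.6490230560302734) [[448.0, 285.0], [466.0, -104.0], [724.0, -92.0], [706.0, 297.0]] 0.15968162996952445
hatch 1977 [ 0.51885764 -0.14891496  0.05151033] [ 0.63905396 -0.07261306  0.08435726]
((578.97119140625, -111.37030029296875), (75.32010650634766, 120.41840362548828), 88.37919616699219) [[518.0, -147.0], [638.0, -151.0], [640.0, -75.0], [520.0, -72.0]]
glassfoot [ 0.736 -0.063  0.011]
cork [ 0.697 -0.195  0.047]
cs [ 0.458 -0.154  0.026]
botB [0.443 0.315 0.299]
botA [0.747 0.257 0.299]
label [0.423 0.516 0.064]
hatch [ 0.58  -0.11   0.066]
side 3316 ((583.4939575195312, 130.79721069335938), (406.8363952636719, 237.9783935546875), 89.61219024658203) [[463.0, -72.0], [701.0, -73.0], [704.0, 333.0], [466.0, 335.0]] 0.16304688150459795
botA [0.741 0.263 0.301]
botB [0.452 0.31  0.3  ]
botBlo [0.428 0.337 0.092]
botAlo [0.723 0.276 0.073]
tape [0.538 0.505 0.055]
cs [ 0.44  -0.141  0.016]
cork [ 0.691 -0.189  0.024]
glass [ 0.718 -0.041  0.162]
```

```bash
python3 - <<'E'
from h import *
from scipy.optimize import least_squares
S=[]
for n in ("scene","side"):
    c=dict(np.load(f"pics/{n}0.npz")); P=pts(c); f=c["frame"].astype(int)
    g=(f[...,1]>f[...,0]+25)&(f[...,1]>f[...,2]+15)&(c["depth"]>0)&(P[...,0]>.4)&(P[...,0]<.72)&(P[...,1]<.27)&(P[...,1]>-.1)
    Q=P[g&(P[...,2]>.06)&(P[...,2]<.165)]
    # signed distance to rect outer outline 230x320 ; wall band 0..-7
    def res(p,Q=Q):
        a=p[2]; d=Q[:,:2]-p[:2]; x=d@[np.cos(a),np.sin(a)]; y=d@[-np.sin(a),np.cos(a)]
        s=np.maximum(abs(x)-.115,abs(y)-.160)
        return np.where(s>0,s,np.minimum(s+.007,0))
    r=least_squares(res,[.582,.09,-.02],loss="soft_l1",f_scale=.002); print(n,len(Q),r.x.round(4),r.cost)
    a=r.x[2]; d=Q[:,:2]-r.x[:2]; x=d@[np.cos(a),np.sin(a)]; y=d@[-np.sin(a),np.cos(a)]
    for nm,m,cc in (("front",(abs(y)<.13)&(x<-.09),x),("back",(abs(y)<.13)&(x>.09),x),("left",(abs(x)<.09)&(y>.12),y),("right",(abs(x)<.09)&(y<-.12),y)):
        for z0 in (.06,.09,.12,.14):
            k=m&(Q[:,2]>z0)&(Q[:,2]<z0+.02)
            if k.sum()>5: print(nm,z0,k.sum(),np.percentile(cc[k]*1000,[5,50,95]).round(1))
    print("ztop",[np.percentile(Q[k,2],98).round(4) for k in (x<-.1,x>.1,y>.14,y<-.14)])
    S.append(r.x)
c=dict(np.load("pics/scene0.npz"));P=pts(c);f=c["frame"].astype(int)
w=(f.min(-1)>140)&(P[...,2]<.1)&(P[...,2]>.02);w[:, :215]=0;w[:, 292:]=0;w[:280]=0;w[350:]=0
H=P[w];p=np.mean(S,0);a=p[2];d=H[:,:2]-p[:2];x=d@[np.cos(a),np.sin(a)]; y=d@[-np.sin(a),np.cos(a)]
A=np.polyfit(y,H[:,2],1);print("hatch slope",A,"x",x.min(),x.max(),"y",y.min(),y.max(),"angle",np.pi/2+np.arctan(A[0]))
E
```

```text
scene 5465 [ 0.5858  0.0787 -0.0251] 0.007026069457577462
front 0.06 235 [-111.9 -109.8 -107.9]
front 0.09 258 [-111.8 -109.8 -107.8]
front 0.12 292 [-112.1 -109.9 -107.7]
front 0.14 651 [-115.2 -110.4 -108.1]
back 0.06 157 [112.1 113.5 115. ]
back 0.09 192 [112.3 113.5 115.1]
back 0.12 252 [112.3 113.5 115.1]
back 0.14 742 [106.9 112.7 115.3]
left 0.06 64 [152.3 154.6 156.4]
left 0.09 121 [149.8 151.7 153.9]
left 0.12 148 [147.  148.9 151.1]
left 0.14 300 [145.7 148.5 153.4]
right 0.06 189 [-153.6 -148.8 -144.9]
right 0.09 55 [-152.2 -151.2 -149.3]
right 0.12 57 [-151.5 -150.2 -144.2]
right 0.14 169 [-150.7 -148.1 -142.5]
ztop [np.float64(0.1564), np.float64(0.1566), np.float64(0.1565), np.float64(0.1566)]
side 5177 [ 0.5842  0.0862 -0.0251] 0.006801106643669218
front 0.06 232 [-114.8 -113.2 -111.8]
front 0.09 254 [-115.  -113.1 -111.6]
front 0.12 251 [-114.7 -113.2 -111.8]
front 0.14 573 [-115.  -112.8 -107.2]
back 0.06 230 [107.8 110.  112. ]
back 0.09 258 [107.8 110.  111.8]
back 0.12 314 [108.2 110.1 112. ]
back 0.14 481 [108.2 110.4 114.3]
left 0.06 144 [155.2 157.  158.9]
left 0.09 253 [152.  154.  156.1]
left 0.12 60 [149.3 150.7 152.2]
left 0.14 273 [142.6 148.4 150.7]
right 0.06 235 [-154.9 -150.3 -147.8]
right 0.09 24 [-153.9 -149.  -146.8]
right 0.12 7 [-152.7 -149.  -147. ]
right 0.14 48 [-152.4 -148.5 -145.2]
ztop [np.float64(0.1562), np.float64(0.1559), np.float64(0.1561), np.float64(0.156)]
hatch slope [0.35354482 0.13683098] x -0.06195430016508211 0.05895677781084617 y -0.23157417018539506 -0.15583849345076087 angle 1.9106256161479989
```

```bash
cat >> h.py <<'E'
from scipy.spatial.transform import Rotation as Ro
C=np.array([.585,.0845,0]); YAW=-.025; RC=Ro.from_euler('z',YAW).as_matrix()
def w2c(p): return (np.array(p)-C)@RC*1000
def orient(ya,xa):
    y=np.array(ya,float);y/=np.linalg.norm(y);x=np.array(xa,float);x-=y*(x@y);x/=np.linalg.norm(x)
    return RC@np.stack([x,y,np.cross(x,y)],1)
def plan(p,R0,tgt,R1,n):
    "p,tgt in crate mm; one row repeated n times; returns row and end"
    w=Ro.from_matrix(R0.T@R1).as_rotvec()/n; E=Ro.from_rotvec(w).as_matrix()
    S=sum(np.linalg.matrix_power(E,k) for k in range(n))
    d=np.linalg.solve(S,R0.T@RC@(np.array(tgt,float)-p))/10
    print(n,"x",[d.round(2).tolist(),w.round(3).tolist(),0],"max",abs(d).max().round(2),abs(w).max().round(3))
    return np.array(tgt,float),R1
def now():
    from bench import ctrl
    o=ctrl.get_obs(); q=o["eef_rot"]; R=Ro.from_quat([q[1],q[2],q[3],q[0]]).as_matrix()
    p=w2c(o["eef_pos"]); print("t",round(o["time_s"],2),"crate",p.round(1),"y_t",(RC.T@R[:,1]).round(2),"x_t",(RC.T@R[:,0]).round(2),"F",np.round(o["wrist_force"],1),"q",np.round(o["q"],2),"op",round(o["opening"],2)); return p,R
DOWN=orient([0,0,-1],[0,-1,0])
E
python3 - <<'E'
from h import *
c=dict(np.load("pics/scene0.npz"));P=pts(c)
for u,v in ((189,293),(216,321)): print(P[v,u].round(3), w2c(P[v,u]).round())
print(w2c([.727,-.05,0]),w2c([.694,-.192,0]))
p,R=now(); a=np.radians(35)
T=orient([np.cos(a),0,-np.sin(a)],[0,-1,0])
s=plan(p,R,[-240,-330,220],R,10); s=plan(*s,[-170,-205,130],T,12); plan(*s,[-45,-203,30],T,5)
E
```

```text
[ 0.407 -0.152  0.023] [-172. -241.   23.]
[ 0.5   -0.156  0.013] [ -79. -242.   13.]
[ 145.31777706 -130.90834072    0.        ] [ 115.87771924 -273.6888821     0.        ]
t 0.1 crate [-432.2 -653.5  230.5] y_t [-0.  0. -1.] x_t [ 0.26 -0.97 -0.  ] F [ 1.  -0.8  0.4] q [-1.54  0.18  1.61  0.    1.35 -0.21] op 0.99
10 x [[-2.62, 0.11, 2.7], [0.0, 0.0, 0.0], 0] max 2.7 0.0
12 x [[-0.98, 1.01, 0.36], [0.079, 0.02, -0.011], 0] max 1.01 0.079
5 x [[-0.04, 3.2, -0.2], [0.0, 0.0, 0.0], 0] max 3.2 0.0
```

```bash
python3 -m jog '[[[-2.6,0.1,2.7],[0,0,0],0],[[-2.6,0.1,2.7],[0,0,0],0],[[-2.6,0.1,2.7],[0,0,0],0],[[-2.6,0.1,2.7],[0,0,0],0],[[-2.6,0.1,2.7],[0,0,0],0],[[-2.6,0.1,2.7],[0,0,0],0],[[-2.6,0.1,2.7],[0,0,0],0],[[-2.6,0.1,2.7],[0,0,0],0],[[-2.6,0.1,2.7],[0,0,0],0],[[-2.6,0.1,2.7],[0,0,0],0],[[0,0,0],[0,0,0],0]]'
python3 -m jog '[[[-1,1,0.4],[0.08,0.02,-0.01],0],[[-1,1,0.4],[0.08,0.02,-0.01],0],[[-1,1,0.4],[0.08,0.02,-0.01],0],[[-1,1,0.4],[0.08,0.02,-0.01],0],[[-1,1,0.4],[0.08,0.02,-0.01],0],[[-1,1,0.4],[0.08,0.02,-0.01],0],[[-1,1,0.4],[0.08,0.02,-0.01],0],[[-1,1,0.4],[0.08,0.02,-0.01],0],[[-1,1,0.4],[0.08,0.02,-0.01],0],[[-1,1,0.4],[0.08,0.02,-0.01],0],[[-1,1,0.4],[0.08,0.02,-0.01],0],[[-1,1,0.4],[0.08,0.02,-0.01],0]]'
python3 - <<'E'
from h import *
p,R=now(); a=np.radians(35)
T=orient([np.cos(a),0,-np.sin(a)],[0,-1,0])
s=plan(p,R,[-115,-203,75],T,6); plan(*s,[-45,-203,28],T,4)
E
```

```text
time_s: 1.02
eef_pos: [0.3415, -0.2264, 0.2152]
eef_rot: [0.557, -0.552, 0.441, -0.436]
wrist_force: [0.4, 0.4, -0.4]
opening: -0.001
time_s: 2.02
eef_pos: [0.4642, -0.1343, 0.1438]
eef_rot: [-0.671, 0.206, -0.208, 0.681]
wrist_force: [0.6, 1.3, 1.8]
opening: 0.001
t 2.02 crate [-115.3 -221.7  143.8] y_t [ 0.83  0.01 -0.56] x_t [ 0.01 -1.    0.  ] F [0.6 1.3 1.8] q [-1.09 -0.25  2.58  1.38  0.84 -0.53] op 0.0
6 x [[-0.31, 0.65, -0.94], [-0.003, 0.001, -0.001], 0] max 0.94 0.003
4 x [[0.0, 2.11, 0.04], [0.0, 0.0, 0.0], 0] max 2.11 0.0
```

```bash
cat >> h.py <<'E'
def az(A,pitch,xa=None):
    A,b=np.radians(A),np.radians(pitch)
    return orient([np.cos(A)*np.cos(b),np.sin(A)*np.cos(b),-np.sin(b)],[np.sin(A),-np.cos(A),0] if xa is None else xa)
E
python3 - <<'E'
from h import *
p,R=now(); T=az(65,35)
s=plan(p,R,[-20,-290,100],T,12); s=plan(*s,[0,-270,45],T,4);plan(*s,[10,-222,22],T,4)
E
```

```text
t 2.02 crate [-115.3 -221.7  143.8] y_t [ 0.83  0.01 -0.56] x_t [ 0.01 -1.    0.  ] F [0.6 1.3 1.8] q [-1.09 -0.25  2.58  1.38  0.84 -0.53] op 0.0
12 x [[0.94, 0.56, -0.06], [-0.001, -0.053, 0.077], 0] max 0.94 0.077
4 x [[0.24, 1.33, -0.75], [0.0, 0.0, 0.0], 0] max 1.33 0.0
4 x [[-0.28, 1.31, 0.21], [0.0, 0.0, 0.0], 0] max 1.31 0.0
```

```bash
python3 -m jog '[[[0.9,0.5,-0.1],[0,-0.053,0.077],0],[[0.9,0.5,-0.1],[0,-0.053,0.077],0],[[0.9,0.5,-0.1],[0,-0.053,0.077],0],[[0.9,0.5,-0.1],[0,-0.053,0.077],0],[[0.9,0.5,-0.1],[0,-0.053,0.077],0],[[0.9,0.5,-0.1],[0,-0.053,0.077],0],[[0.9,0.5,-0.1],[0,-0.053,0.077],0],[[0.9,0.5,-0.1],[0,-0.053,0.077],0],[[0.9,0.5,-0.1],[0,-0.053,0.077],0],[[0.9,0.5,-0.1],[0,-0.053,0.077],0],[[0.9,0.5,-0.1],[0,-0.053,0.077],0],[[0.9,0.5,-0.1],[0,-0.053,0.077],0]]'
python3 - <<'E'
from h import *
p,R=now(); T=az(65,35)
s=plan(p,R,[0,-270,45],T,5);plan(*s,[10,-222,22],T,4)
E
```

```text
time_s: 3.02
eef_pos: [0.5477, -0.2063, 0.0884]
eef_rot: [0.935, -0.284, 0.06, -0.203]
wrist_force: [0.4, 0.3, -0.1]
opening: -0.001
t 3.02 crate [ -30.  -291.6   88.4] y_t [ 0.33  0.76 -0.56] x_t [ 0.92 -0.39  0.  ] F [ 0.4  0.3 -0.1] q [-0.99  0.67  1.59  0.78  1.56 -0.86] op -0.0
5 x [[0.37, 1.02, -0.36], [-0.004, 0.004, -0.005], 0] max 1.02 0.005
4 x [[-0.28, 1.31, 0.21], [0.0, 0.0, 0.0], 0] max 1.31 0.0
```

```bash
python3 -m jog '[[[0.4,1,-0.4],[0,0,0],0],[[0.4,1,-0.4],[0,0,0],0],[[0.4,1,-0.4],[0,0,0],0],[[0.4,1,-0.4],[0,0,0],0],[[0.4,1,-0.4],[0,0,0],0],[[0,0,0],[0,0,0],0]]'
python3 - <<'E'
from h import *
p,R=now(); T=az(65,35)
plan(p,R,[10,-222,22],T,5)
from bench import imaging
f=imaging.camera("scene")["frame"][:,:,::-1]; cv2.imwrite("pics/s1.png",cv2.resize(f[230:430,150:420],None,fx=2.5,fy=2.5))
E
```

```text
time_s: 3.52
eef_pos: [0.5807, -0.1852, 0.0367]
eef_rot: [0.935, -0.283, 0.062, -0.205]
wrist_force: [-0.6, -0.4, -0.2]
opening: -0.002
t 3.52 crate [   2.5 -269.7   36.7] y_t [ 0.33  0.76 -0.56] x_t [ 0.92 -0.4   0.  ] F [-0.6 -0.4 -0.2] q [-0.92  0.77  1.55  0.83  1.48 -0.87] op -0.0
5 x [[-0.25, 0.94, 0.28], [-0.004, 0.003, -0.005], 0] max 0.94 0.005
```

View pics/s1.png

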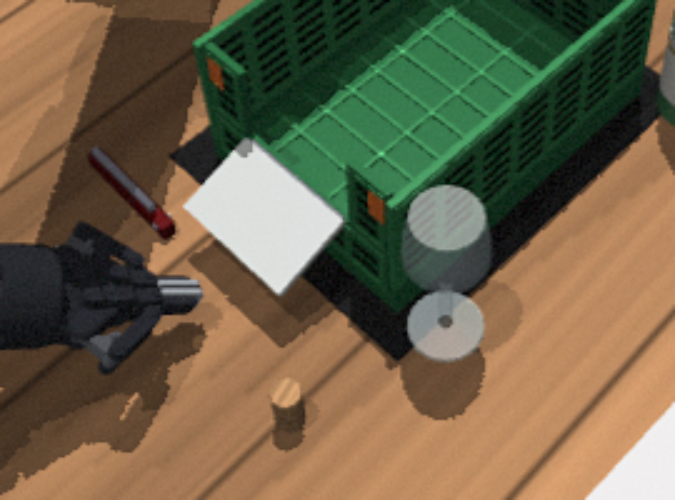

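The crop shows the fingertip at (200,290), just outside the hatch's free edge (185,205)–(280,293), clear of the corkscrew and the cork. I slide under the hatch and then lift.

```bash
python3 -m jog '[[[-0.25,0.95,0.3],[0,0,0],0],[[-0.25,0.95,0.3],[0,0,0],0],[[-0.25,0.95,0.3],[0,0,0],0],[[-0.25,0.95,0.3],[0,0,0],0],[[-0.25,0.95,0.3],[0,0,0],0],[[0,0,0],[0,0,0],0]]'
python3 - <<'E'
from h import *
p,R=now()
s=plan(p,R,[10,-217,50],R,3); s=plan(*s,[10,-218,100],R,5); s=plan(*s,[10,-200,125],R,3); plan(*s,[10,-168,138],R,4)
E
```

```text
time_s: 4.07
eef_pos: [0.5891, -0.1319, 0.0236]
eef_rot: [0.935, -0.283, 0.062, -0.206]
wrist_force: [-1.0, -0.4, -0.1]
opening: 0.001
t 4.07 crate [   9.5 -216.2   23.6] y_t [ 0.33  0.76 -0.56] x_t [ 0.92 -0.4   0.  ] F [-1.  -0.4 -0.1] q [-0.86  0.76  1.62  0.88  1.41 -0.88] op 0.0
3 x [[0.03, -0.5, 0.72], [0.0, 0.0, 0.0], 0] max 0.72 0.0
5 x [[0.01, -0.57, 0.82], [0.0, 0.0, 0.0], 0] max 0.82 0.0
3 x [[-0.24, -0.0, 1.0], [0.0, 0.0, 0.0], 0] max 1.0 0.0
4 x [[-0.32, 0.43, 0.68], [0.0, 0.0, 0.0], 0] max 0.68 0.0
```

```bash
python3 -m jog '[[[0,-0.5,0.75],[0,0,0],0],[[0,-0.5,0.75],[0,0,0],0],[[0,-0.5,0.75],[0,0,0],0],[[0,-0.55,0.8],[0,0,0],0],[[0,-0.55,0.8],[0,0,0],0],[[0,-0.55,0.8],[0,0,0],0],[[0,-0.55,0.8],[0,0,0],0],[[0,-0.55,0.8],[0,0,0],0],[[0,0,0],[0,0,0],0]]'
python3 - <<'E'
from h import *
p,R=now()
s=plan(p,R,[10,-200,125],R,4); plan(*s,[10,-168,138],R,4)
from bench import imaging
f=imaging.camera("scene")["frame"][:,:,::-1]; cv2.imwrite("pics/s2.png",cv2.resize(f[230:430,150:420],None,fx=2.5,fy=2.5))
E
```

```text
time_s: 4.82
eef_pos: [0.5896, -0.1344, 0.1093]
eef_rot: [0.934, -0.285, 0.06, -0.207]
wrist_force: [-0.5, -0.6, -0.0]
opening: 0.002
t 4.82 crate [  10.1 -218.7  109.3] y_t [ 0.33  0.76 -0.56] x_t [ 0.92 -0.4   0.01] F [-0.5 -0.6 -0. ] q [-0.86  0.6   1.65  0.86  1.49 -0.78] op 0.0
4 x [[-0.19, 0.14, 0.57], [0.0, 0.0, 0.0], 0] max 0.57 0.0
4 x [[-0.32, 0.43, 0.68], [0.0, 0.0, 0.0], 0] max 0.68 0.0
```

View pics/s2.png

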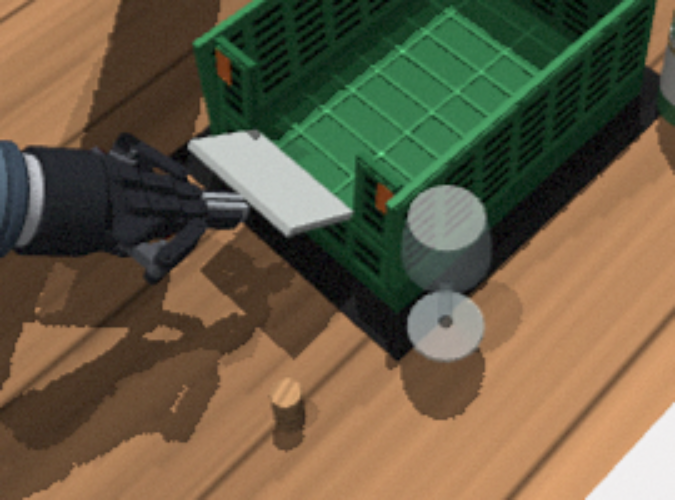

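The hatch is lifted about halfway, with the fingertip (245,205) behind its outer face. I keep going to shut.

```bash
python3 -m jog '[[[-0.2,0.15,0.6],[0,0,0],0],[[-0.2,0.15,0.6],[0,0,0],0],[[-0.2,0.15,0.6],[0,0,0],0],[[-0.2,0.15,0.6],[0,0,0],0],[[-0.3,0.5,0.6],[0,0,0],0],[[-0.3,0.5,0.6],[0,0,0],0],[[-0.3,0.5,0.6],[0,0,0],0],[[-0.3,0.5,0.6],[0,0,0],0],[[-0.3,0.5,0.4],[0,0,0],0],[[-0.3,0.5,0.4],[0,0,0],0],[[0,0,0],[0,0,0],0]]'
python3 - <<'E'
from h import *
p,R=now()
plan(p,R,[10,-140,138],R,4)
E
```

```text
time_s: 5.78
eef_pos: [0.5908, -0.0593, 0.136]
eef_rot: [0.934, -0.285, 0.061, -0.206]
wrist_force: [1.5, -1.3, -0.6]
opening: 0.002
t 5.78 crate [   9.4 -143.6  136. ] y_t [ 0.33  0.76 -0.56] x_t [ 0.92 -0.4   0.  ] F [ 1.5 -1.3 -0.6] q [-0.77  0.48  1.76  0.91  1.44 -0.73] op 0.0
4 x [[-0.02, 0.05, 0.09], [0.0, 0.0, 0.0], 0] max 0.09 0.0
```

```bash
cat >> h.py <<'E'
def snap(name,box=(150,420,230,430),cam="scene",k=2.5):
    from bench import imaging
    c=imaging.camera(cam); u0,u1,v0,v1=box
    cv2.imwrite(f"pics/{name}.png",cv2.resize(c["frame"][v0:v1,u0:u1,::-1],None,fx=k,fy=k)); return c
def fitp(c,col,lo,hi):
    "points of colour in a crate box"
    P=pts(c); f=c["frame"].astype(int); q=w2c(P.reshape(-1,3)).reshape(P.shape)
    m=(f.min(-1)>140) if col=="w" else (f[...,1]>f[...,0]+20)&(f[...,1]>f[...,2]+10)
    m&=(c["depth"]>0)&np.all((q>lo)&(q<hi),-1); return q[m]
E
python3 - <<'E'
from h import *
for cam in("scene","side"):
    c=snap("s3"+cam,cam=cam)
    for nm,col,x0,x1 in(("hatch","w",-58,58),("postF","g",-95,-65),("postB","g",65,95)):
        Q=fitp(c,col,[x0,-175,80],[x1,-90,160])
        if len(Q)>8:
            print(cam,nm,len(Q),[(z,np.median(Q[abs(Q[:,2]-z)<6,1]).round(1)) for z in range(90,160,12)],Q[:,2].max().round(1))
E
```

```text
scene hatch 213 [(90, np.float64(nan)), (102, np.float64(nan)), (114, np.float64(nan)), (126, np.float64(nan)), (138, np.float64(nan)), (150, np.float64(-134.4))] 159.6
scene postF 103 [(90, np.float64(nan)), (102, np.float64(-145.6)), (114, np.float64(nan)), (126, np.float64(-140.5)), (138, np.float64(-139.4)), (150, np.float64(-136.1))] 156.5
scene postB 238 [(90, np.float64(-148.5)), (102, np.float64(-145.8)), (114, np.float64(-143.7)), (126, np.float64(-141.6)), (138, np.float64(-140.2)), (150, np.float64(-136.2))] 155.9
side hatch 118 [(90, np.float64(nan)), (102, np.float64(nan)), (114, np.float64(nan)), (126, np.float64(nan)), (138, np.float64(nan)), (150, np.float64(-130.8))] 157.8
side postF 88 [(90, np.float64(nan)), (102, np.float64(-134.5)), (114, np.float64(-133.9)), (126, np.float64(-131.3)), (138, np.float64(-130.3)), (150, np.float64(-129.1))] 156.1
side postB 41 [(90, np.float64(-138.8)), (102, np.float64(-136.6)), (114, np.float64(-134.0)), (126, np.float64(-132.7)), (138, np.float64(nan)), (150, np.float64(-129.7))] 154.7
  return _methods._mean(a, axis=axis, dtype=dtype,
  ret = ret.dtype.type(ret / rcount)
```

View pics/s3scene.png

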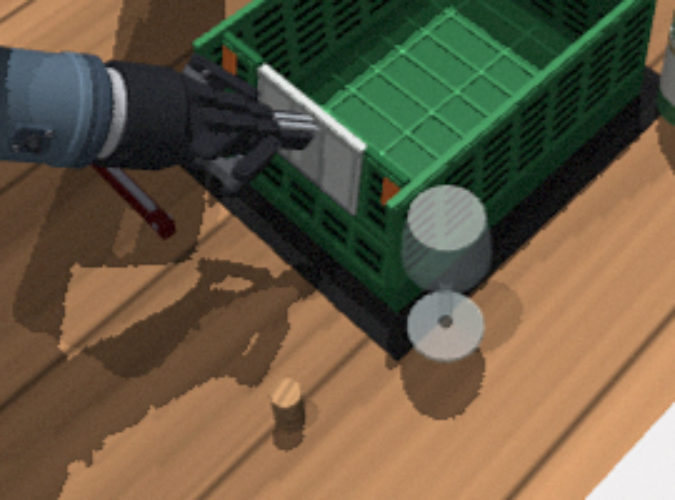

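The hatch is shut in its wall (white plate (260,70)–(360,210), its top edge in line with the posts), and the wall leans about 0.17. Now I turn the tool steeper and fold that wall.

```bash
python3 - <<'E'
from h import *
p,R=now(); T=az(90,70)
s=plan(p,R,[5,-175,140],R,2); s=plan(*s,[0,-165,138],T,9)
s=plan(*s,[0,-148,136],T,2);s=plan(*s,[0,-84,113],T,6);s=plan(*s,[0,-52,78],T,5);s=plan(*s,[0,-43,20],T,6)
E
```

```text
t 5.88 crate [   9.5 -144.6  136. ] y_t [ 0.33  0.76 -0.56] x_t [ 0.92 -0.4   0.  ] F [0.2 0.9 0.2] q [-0.77  0.48  1.76  0.91  1.44 -0.73] op -0.01
2 x [[0.4, -1.34, -0.66], [0.0, 0.0, 0.0], 0] max 1.34 0.0
9 x [[-0.08, 0.08, 0.06], [-0.069, -0.036, 0.029], 0] max 0.08 0.069
2 x [[-0.0, 0.38, 0.76], [0.0, 0.0, 0.0], 0] max 0.76 0.0
6 x [[-0.0, 0.73, 0.87], [0.0, 0.0, 0.0], 0] max 0.87 0.0
5 x [[-0.0, 0.88, 0.36], [0.0, 0.0, 0.0], 0] max 0.88 0.0
6 x [[-0.0, 0.96, -0.19], [0.0, 0.0, 0.0], 0] max 0.96 0.0
```

```bash
python3 -m jog '[[[0.4,-1.35,-0.65],[0,0,0],0],[[0.4,-1.35,-0.65],[0,0,0],0],[[-0.1,0.1,0.05],[-0.069,-0.036,0.029],0],[[-0.1,0.1,0.05],[-0.069,-0.036,0.029],0],[[-0.1,0.1,0.05],[-0.069,-0.036,0.029],0],[[-0.1,0.1,0.05],[-0.069,-0.036,0.029],0],[[-0.1,0.1,0.05],[-0.069,-0.036,0.029],0],[[-0.1,0.1,0.05],[-0.069,-0.036,0.029],0],[[-0.1,0.1,0.05],[-0.069,-0.036,0.029],0],[[-0.1,0.1,0.05],[-0.069,-0.036,0.029],0],[[-0.1,0.1,0.05],[-0.069,-0.036,0.029],0],[[0,0,0],[0,0,0],0]]'
python3 - <<'E'
from h import *
p,R=now(); T=az(90,70)
s=plan(p,R,[0,-148,136],T,2);s=plan(*s,[0,-84,113],T,6);s=plan(*s,[0,-52,78],T,5)
E
```

```text
time_s: 6.88
eef_pos: [0.5791, -0.1055, 0.1386]
eef_rot: [0.81, -0.586, 0.012, -0.008]
wrist_force: [-0.8, -0.2, 0.1]
opening: 0.002
t 6.88 crate [  -1.2 -190.1  138.6] y_t [-0.01  0.31 -0.95] x_t [ 1.   -0.   -0.01] F [-0.8 -0.2  0.1] q [-0.53  0.38  1.59  0.28  1.35 -0.59] op 0.0
2 x [[0.06, 0.8, 1.95], [0.015, -0.003, -0.004], 0] max 1.95 0.015
6 x [[-0.0, 0.73, 0.87], [0.0, 0.0, 0.0], 0] max 0.87 0.0
5 x [[-0.0, 0.88, 0.36], [0.0, 0.0, 0.0], 0] max 0.88 0.0
```

```bash
python3 -m jog '[[[0,0.5,1.3],[0,0,0],0],[[0,0.5,1.3],[0,0,0],0],[[0,0.5,1.3],[0,0,0],0],[[0,0.75,0.9],[0,0,0],0],[[0,0.75,0.9],[0,0,0],0],[[0,0.75,0.9],[0,0,0],0],[[0,0.75,0.9],[0,0,0],0],[[0,0.75,0.9],[0,0,0],0],[[0,0.75,0.9],[0,0,0],0],[[0,0,0],[0,0,0],0]]'
python3 - <<'E'
from h import *
p,R=now()
s=plan(p,R,[0,-52,78],R,5);s=plan(*s,[0,-43,20],R,6)
E
```

```text
time_s: 7.72
eef_pos: [0.5814, 0.0073, 0.1069]
eef_rot: [0.812, -0.583, 0.017, -0.012]
wrist_force: [-0.3, -0.2, 0.1]
opening: 0.0
t 7.72 crate [ -1.7 -77.2 106.9] y_t [-0.01  0.32 -0.95] x_t [ 1.   -0.01 -0.01] F [-0.3 -0.2  0.1] q [-0.36  0.37  1.68  0.32  1.23 -0.45] op 0.0
5 x [[0.03, 0.71, 0.29], [0.0, 0.0, 0.0], 0] max 0.71 0.0
6 x [[0.01, 0.96, -0.17], [0.0, 0.0, 0.0], 0] max 0.96 0.0
```

```bash
python3 -m jog '[[[0,0.75,0.3],[0,0,0],0],[[0,0.75,0.3],[0,0,0],0],[[0,0.75,0.3],[0,0,0],0],[[0,0.75,0.3],[0,0,0],0],[[0,0.75,0.3],[0,0,0],0],[[0,0.9,-0.15],[0,0,0],0],[[0,0.9,-0.15],[0,0,0],0],[[0,0.9,-0.15],[0,0,0],0],[[0,0,0],[0,0,0],0]]'
python3 - <<'E'
from h import *
p,R=now()
snap("s4")
E
```

```text
time_s: 8.47
eef_pos: [0.5814, 0.0423, 0.0425]
eef_rot: [0.813, -0.583, 0.017, -0.012]
wrist_force: [-0.1, -0.4, 0.0]
opening: -0.003
t 8.47 crate [ -2.5 -42.3  42.5] y_t [-0.01  0.32 -0.95] x_t [ 1.   -0.01 -0.01] F [-0.1 -0.4  0. ] q [-0.31  0.46  1.71  0.35  1.1  -0.44] op -0.0
```

View pics/s4.png

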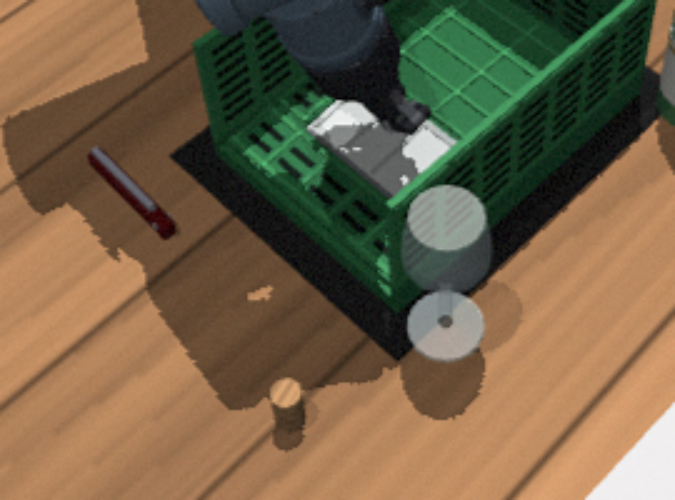

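The right end is nearly flat inside the crate, with the hatch in its gap (310,130)–(455,190). I press it down.

```bash
python3 -m jog '[[[0,0.5,-0.15],[0,0,0],0],[[0,0.5,-0.15],[0,0,0],0],[[0,0.5,-0.15],[0,0,0],0],[[0,0.5,-0.15],[0,0,0],0],[[0,0.5,-0.15],[0,0,0],0],[[0,0.5,-0.15],[0,0,0],0]]'
python3 -c "
from h import *
now()"
```

```text
time_s: 9.02
eef_pos: [0.5836, 0.0423, 0.0275]
eef_rot: [0.815, -0.579, 0.015, -0.009]
wrist_force: [-22.5, -5.1, 47.9]
opening: 0.001
t 9.02 crate [ -0.3 -42.2  27.5] y_t [-0.01  0.33 -0.94] x_t [ 1.   -0.01 -0.01] F [-22.5  -5.1  47.9] q [-0.31  0.5   1.7   0.36  1.08 -0.47] op 0.0
```

```bash
python3 -m jog '[[[0,-2,0.7],[0,0,0],0],[[0,-3,1],[0,0,0],0],[[0,-3,1],[0,0,0],0],[[0,-3,1],[0,0,0],0],[[0,-3,1],[0,0,0],0],[[0,-3,1],[0,0,0],0],[[0,0,0],[0,0,0],0]]'
python3 - <<'E'
from h import *
p,R=now(); T=orient([0,0,-1],[1,0,0])
s=plan(p,R,[5,185,195],T,10);s=plan(*s,[5,180,137],T,4)
c=snap("s5",cam="side")
Q=fitp(c,"g",[-100,-150,10],[100,-20,60]);W=fitp(c,"w",[-55,-150,10],[55,-20,60]);print(len(Q),len(W))
c=snap("s5b")
for nm,col in (("g","g"),("w","w")):
    Q=fitp(c,col,[-100,-150,10],[100,-20,60]); 
    if len(Q)>9: print(nm,len(Q),np.polyfit(Q[:,1],Q[:,2],1),[(y,np.median(Q[abs(Q[:,1]-y)<8,2]).round(1)) for y in (-130,-100,-70,-40,-25)])
E
```

```text
time_s: 9.6
eef_pos: [0.5855, 0.0379, 0.2156]
eef_rot: [0.814, -0.58, 0.016, -0.009]
wrist_force: [0.5, -0.2, 1.6]
opening: 0.002
t 9.6 crate [  1.7 -46.6 215.6] y_t [-0.01  0.33 -0.94] x_t [ 1.   -0.01 -0.02] F [ 0.5 -0.2  1.6] q [-0.31  0.25  1.6   0.32  1.42 -0.35] op 0.0
10 x [[0.02, 0.63, 2.25], [-0.033, -0.001, -0.001], 0] max 2.25 0.033
4 x [[0.0, 1.45, -0.13], [0.0, 0.0, 0.0], 0] max 1.45 0.0
618 432
g 1729 [-2.84864312e-03  2.66929043e+01] [(-130, np.float64(26.9)), (-100, np.float64(27.2)), (-70, np.float64(26.8)), (-40, np.float64(26.2)), (-25, np.float64(27.0))]
w 1210 [8.65385689e-05 2.68305691e+01] [(-130, np.float64(nan)), (-100, np.float64(27.0)), (-70, np.float64(26.9)), (-40, np.float64(26.6)), (-25, np.float64(27.1))]
  return _methods._mean(a, axis=axis, dtype=dtype,
  ret = ret.dtype.type(ret / rcount)
```

The right end lies flat at z = 27 with the hatch flush. Next is the left end.

```bash
python3 -m jog '[[[0,0.6,2.25],[-0.033,0,0],0],[[0,0.6,2.25],[-0.033,0,0],0],[[0,0.6,2.25],[-0.033,0,0],0],[[0,0.6,2.25],[-0.033,0,0],0],[[0,0.6,2.25],[-0.033,0,0],0],[[0,0.6,2.25],[-0.033,0,0],0],[[0,0.6,2.25],[-0.033,0,0],0],[[0,0.6,2.25],[-0.033,0,0],0],[[0,0.6,2.25],[-0.033,0,0],0],[[0,0.6,2.25],[-0.033,0,0],0],[[0,0,0],[0,0,0],0]]'
python3 - <<'E'
from h import *
p,R=now(); T=orient([0,0,-1],[1,0,0])
s=plan(p,R,[5,180,137],T,5);s=plan(*s,[0,148,136],T,2);s=plan(*s,[0,84,113],T,6);s=plan(*s,[0,52,78],T,5);s=plan(*s,[0,43,36],T,4)
E
```

```text
time_s: 10.62
eef_pos: [0.582, 0.2739, 0.1665]
eef_rot: [-0.701, 0.712, -0.032, -0.003]
wrist_force: [-1.0, 0.1, -0.9]
opening: -0.003
t 10.62 crate [ -7.8 189.3 166.5] y_t [-0.05 -0.02 -1.  ] x_t [ 1.   -0.02 -0.05] F [-1.   0.1 -0.9] q [ 0.26  0.42  1.44 -0.    1.34  0.3 ] op -0.0
5 x [[0.27, 0.58, -0.18], [0.003, -0.003, -0.01], 0] max 0.58 0.01
2 x [[-0.25, 0.05, -1.6], [0.0, 0.0, 0.0], 0] max 1.6 0.0
6 x [[0.0, 0.38, -1.07], [0.0, 0.0, 0.0], 0] max 1.07 0.0
5 x [[0.0, 0.7, -0.64], [0.0, 0.0, 0.0], 0] max 0.7 0.0
4 x [[0.0, 1.05, -0.23], [0.0, 0.0, 0.0], 0] max 1.05 0.0
```

```bash
python3 -m jog '[[[0.2,1,-0.2],[0,0,-0.02],0],[[0.2,1,-0.2],[0,0,-0.02],0],[[0.2,1,-0.2],[0,0,-0.01],0],[[0,0.1,-1.4],[0,0,0],0],[[0,0.1,-1.4],[0,0,0],0],[[0,0.35,-1.1],[0,0,0],0],[[0,0.35,-1.1],[0,0,0],0],[[0,0.35,-1.1],[0,0,0],0],[[0,0.35,-1.1],[0,0,0],0],[[0,0.35,-1.1],[0,0,0],0],[[0,0.35,-1.1],[0,0,0],0],[[0,0,0],[0,0,0],0]]'
python3 - <<'E'
from h import *
p,R=now()
s=plan(p,R,[0,52,78],R,5);s=plan(*s,[0,43,34],R,4)
E
```

```text
time_s: 11.62
eef_pos: [0.5769, 0.1618, 0.1011]
eef_rot: [-0.7, 0.713, -0.018, 0.008]
wrist_force: [0.8, 0.2, -0.1]
opening: -0.0
t 11.62 crate [-10.1  77.1 101.1] y_t [-0.01 -0.02 -1.  ] x_t [ 1.   -0.01 -0.01] F [ 0.8  0.2 -0.1] q [ 0.08  0.39  1.63 -0.02  1.14  0.13] op -0.0
5 x [[0.21, 0.47, -0.49], [0.0, 0.0, 0.0], 0] max 0.49 0.0
4 x [[0.02, 1.1, -0.2], [0.0, 0.0, 0.0], 0] max 1.1 0.0
```

```bash
python3 -m jog '[[[0.2,0.5,-0.5],[0,0,0],0],[[0.2,0.5,-0.5],[0,0,0],0],[[0.2,0.5,-0.5],[0,0,0],0],[[0.2,0.5,-0.5],[0,0,0],0],[[0.2,0.5,-0.5],[0,0,0],0],[[0,1.1,-0.2],[0,0,0],0],[[0,1.1,-0.2],[0,0,0],0],[[0,1.1,-0.2],[0,0,0],0],[[0,1.1,-0.2],[0,0,0],0],[[0,0.5,0],[0,0,0],0],[[0,0.5,0],[0,0,0],0],[[0,0.5,0],[0,0,0],0]]'
python3 -c "
from h import *
now()"
```

```text
time_s: 12.62
eef_pos: [0.5884, 0.1231, 0.0264]
eef_rot: [-0.7, 0.714, -0.017, 0.007]
wrist_force: [-22.7, -2.0, 49.6]
opening: -0.003
t 12.62 crate [ 2.4 38.6 26.4] y_t [-0.01 -0.02 -1.  ] x_t [ 1.   -0.01 -0.01] F [-22.7  -2.   49.6] q [ 0.02  0.5   1.65 -0.02  1.01  0.07] op -0.0
```

```bash
python3 -m jog '[[[0,-2,0],[0,0,0],0],[[0,-3.5,0],[0,0,0],0],[[0,-3.5,0],[0,0,0],0],[[0,-3.5,0],[0,0,0],0],[[0,-3.5,0],[0,0,0],0],[[0,-3.5,0],[0,0,0],0],[[0,0,0],[0,0,0],0]]'
python3 - <<'E' 2>/dev/null
from h import *
p,R=now(); T=orient([0,0,-1],[1,0,0])
s=plan(p,R,[-165,0,215],T,8);s=plan(*s,[-160,0,143],T,4);s=plan(*s,[-107,0,143],T,4);s=plan(*s,[-43,0,122],T,6);s=plan(*s,[-12,0,89],T,5);s=plan(*s,[-3,0,40],T,5)
c=snap("s6",box=(0,640,0,480),k=1.2)
for nm,lo,hi in (("left",20,150),("right",-150,-20)):
    Q=fitp(c,"g",[-100,lo,10],[100,hi,60]); print(nm,len(Q),np.polyfit(abs(Q[:,1]),Q[:,2],1),[(y,np.median(Q[abs(abs(Q[:,1])-y)<8,2]).round(1)) for y in (130,100,70,40,25)])
E
```

```text
time_s: 13.2
eef_pos: [0.5881, 0.1277, 0.2234]
eef_rot: [-0.699, 0.715, -0.02, 0.002]
wrist_force: [1.8, -0.8, 1.2]
opening: 0.001
t 13.2 crate [  2.   43.3 223.4] y_t [-0.03 -0.02 -1.  ] x_t [ 1.   -0.01 -0.03] F [ 1.8 -0.8  1.2] q [ 0.03  0.27  1.52 -0.02  1.38  0.06] op 0.0
8 x [[-2.08, 0.14, -0.55], [0.003, -0.001, -0.003], 0] max 2.08 0.003
4 x [[0.13, 1.8, -0.0], [0.0, 0.0, 0.0], 0] max 1.8 0.0
4 x [[1.33, 0.0, -0.0], [0.0, 0.0, 0.0], 0] max 1.33 0.0
6 x [[1.07, 0.35, -0.0], [0.0, 0.0, 0.0], 0] max 1.07 0.0
5 x [[0.62, 0.66, -0.0], [0.0, 0.0, 0.0], 0] max 0.66 0.0
5 x [[0.18, 0.98, -0.0], [0.0, 0.0, 0.0], 0] max 0.98 0.0
left 1963 [6.03974139e-03 2.61077184e+01] [(130, np.float64(26.9)), (100, np.float64(26.7)), (70, np.float64(26.7)), (40, np.float64(26.6)), (25, np.float64(26.6))]
right 1701 [3.89208479e-03 2.65285470e+01] [(130, np.float64(26.9)), (100, np.float64(27.1)), (70, np.float64(26.4)), (40, np.float64(26.8)), (25, np.float64(26.9))]
```

View pics/s6.png

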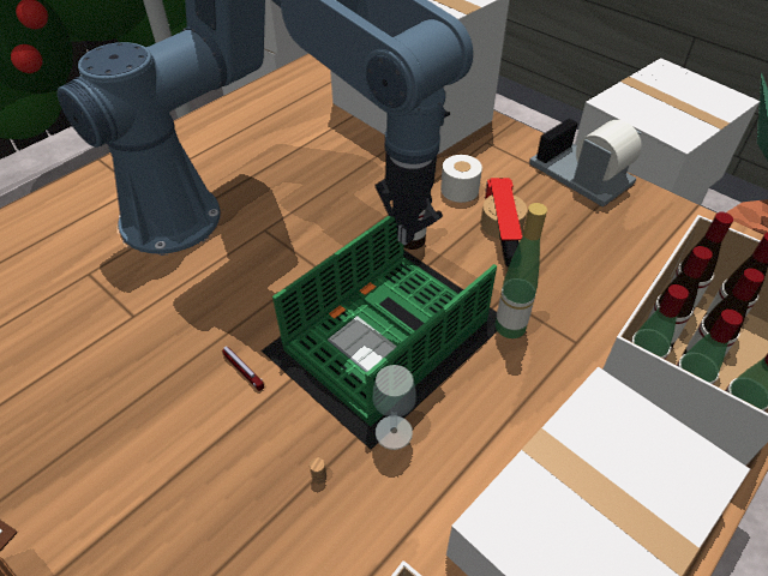

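Both ends lie flat and the long walls still stand, with every bystander in place. Next I move over the front wall to its outside.

```bash
python3 -m jog '[[[-2.1,0,-0.5],[0,0,0],0],[[-2.1,0,-0.5],[0,0,0],0],[[-2.1,0,-0.5],[0,0,0],0],[[-2.1,0,-0.5],[0,0,0],0],[[-2.1,0,-0.5],[0,0,0],0],[[-2.1,0,-0.5],[0,0,0],0],[[-2.1,0,-0.5],[0,0,0],0],[[-2.1,0,-0.5],[0,0,0],0],[[-1,0,0],[0,0,0],0],[[0,0,0],[0,0,0],0]]'
python3 - <<'E'
from h import *
p,R=now(); T=orient([0,0,-1],[1,0,0])
s=plan(p,R,[-160,0,143],T,4);s=plan(*s,[-107,0,143],T,4);s=plan(*s,[-43,0,122],T,6)
E
```

```text
time_s: 14.08
eef_pos: [0.3912, 0.092, 0.2053]
eef_rot: [-0.699, 0.714, -0.031, -0.01]
wrist_force: [-0.3, 0.5, -0.8]
opening: 0.001
t 14.08 crate [-193.9    2.7  205.3] y_t [-0.06 -0.02 -1.  ] x_t [ 1.   -0.01 -0.06] F [-0.3  0.5 -0.8] q [-0.05 -0.15  2.   -0.02  1.35 -0.01] op 0.0
4 x [[0.9, 1.53, -0.04], [0.006, -0.001, -0.014], 0] max 1.53 0.014
4 x [[1.33, 0.0, -0.0], [0.0, 0.0, 0.0], 0] max 1.33 0.0
6 x [[1.07, 0.35, -0.0], [0.0, 0.0, 0.0], 0] max 1.07 0.0
```

```bash
python3 -m jog '[[[0.6,1.6,0],[0,0,-0.02],0],[[0.6,1.6,0],[0,0,-0.02],0],[[0.6,1.6,0],[0,0,-0.02],0],[[0.6,1.6,0],[0,0,0],0],[[1.3,0,0],[0,0,0],0],[[1.3,0,0],[0,0,0],0],[[1.3,0,0],[0,0,0],0],[[1.3,0,0],[0,0,0],0],[[1.1,0.35,0],[0,0,0],0],[[1.1,0.35,0],[0,0,0],0],[[0,0,0],[0,0,0],0]]'
python3 - <<'E'
from h import *
p,R=now()
s=plan(p,R,[-43,0,122],R,5);s=plan(*s,[-12,0,89],R,5);s=plan(*s,[-3,0,45],R,5)
E
```

```text
time_s: 15.0
eef_pos: [0.4867, 0.0882, 0.1132]
eef_rot: [-0.699, 0.715, -0.016, 0.004]
wrist_force: [-0.3, -0.9, 1.2]
opening: 0.0
t 15.0 crate [-98.4   1.2 113.2] y_t [-0.02 -0.02 -1.  ] x_t [ 1.   -0.   -0.02] F [-0.3 -0.9  1.2] q [-0.05  0.16  1.89 -0.03  1.11 -0.01] op 0.0
5 x [[1.1, -0.19, -0.03], [0.0, 0.0, 0.0], 0] max 1.1 0.0
5 x [[0.63, 0.65, 0.02], [0.0, 0.0, 0.0], 0] max 0.65 0.0
5 x [[0.19, 0.88, 0.02], [0.0, 0.0, 0.0], 0] max 0.88 0.0
```

```bash
python3 -m jog '[[[1.1,-0.2,0],[0,0,0],0],[[1.1,-0.2,0],[0,0,0],0],[[1.1,-0.2,0],[0,0,0],0],[[1.1,-0.2,0],[0,0,0],0],[[1.1,-0.2,0],[0,0,0],0],[[0.7,0.6,0],[0,0,0],0],[[0.7,0.6,0],[0,0,0],0],[[0.7,0.6,0],[0,0,0],0],[[0.7,0.6,0],[0,0,0],0],[[0.7,0.6,0],[0,0,0],0],[[0,0,0],[0,0,0],0]]'
python3 - <<'E'
from h import *
p,R=now()
s=plan(p,R,[-3,0,45],R,5)
E
```

```text
time_s: 15.92
eef_pos: [0.5685, 0.0865, 0.0727]
eef_rot: [-0.699, 0.714, -0.025, -0.007]
wrist_force: [-0.1, -0.5, 0.5]
opening: 0.0
t 15.92 crate [-16.5   1.6  72.7] y_t [-0.05 -0.02 -1.  ] x_t [ 1.   -0.   -0.05] F [-0.1 -0.5  0.5] q [-0.04  0.4   1.68 -0.03  1.11 -0.01] op 0.0
5 x [[0.3, 0.54, -0.02], [0.0, 0.0, 0.0], 0] max 0.54 0.0
```

```bash
python3 -m jog '[[[0.2,0.7,0],[0,0,0],0],[[0.2,0.7,0],[0,0,0],0],[[0.2,0.7,0],[0,0,0],0],[[0.1,0.7,0],[0,0,0],0],[[0,0.7,0],[0,0,0],0],[[0,0.5,0],[0,0,0],0],[[0,0.5,0],[0,0,0],0],[[0,0.5,0],[0,0,0],0]]'
python3 -c "
from h import *
now()"
```

```text
time_s: 16.58
eef_pos: [0.5769, 0.0857, 0.0357]
eef_rot: [-0.699, 0.715, -0.024, -0.007]
wrist_force: [-17.9, -0.0, 41.3]
opening: 0.002
t 16.58 crate [-8.1  1.  35.7] y_t [-0.04 -0.02 -1.  ] x_t [ 1.    0.   -0.04] F [-17.9  -0.   41.3] q [-0.04  0.47  1.67 -0.03  1.05 -0.  ] op 0.0
```

```bash
python3 -m jog '[[[0,-2,0],[0,0,0],0],[[0,-3.5,0],[0,0,0],0],[[0,-3.5,0],[0,0,0],0],[[0,-3.5,0],[0,0,0],0],[[0,-3.5,0],[0,0,0],0],[[0,-3.5,0],[0,0,0],0],[[0,0,0],[0,0,0],0]]'
python3 - <<'E' 2>/dev/null
from h import *
p,R=now(); T=orient([0,0,-1],[1,0,0])
s=plan(p,R,[165,20,215],T,9);s=plan(*s,[160,20,140],T,4)
c=snap("s7")
Q=fitp(c,"g",[-105,-150,10],[15,150,80]); print(len(Q),[(x,np.median(Q[abs(Q[:,0]-x)<8,2]).round(1)) for x in (-95,-70,-40,-10,5)])
E
```

```text
time_s: 17.17
eef_pos: [0.5828, 0.0902, 0.2366]
eef_rot: [-0.698, 0.715, -0.026, -0.01]
wrist_force: [1.0, -0.4, 0.7]
opening: 0.001
t 17.17 crate [ -2.3   5.7 236.6] y_t [-0.05 -0.02 -1.  ] x_t [ 1.    0.   -0.05] F [ 1.  -0.4  0.7] q [-0.03  0.25  1.52 -0.03  1.43 -0.01] op 0.0
9 x [[1.87, 0.19, 0.16], [0.003, 0.0, -0.006], 0] max 1.87 0.006
4 x [[-0.13, 1.88, 0.0], [0.0, 0.0, 0.0], 0] max 1.88 0.0
4559 [(-95, np.float64(36.0)), (-70, np.float64(35.8)), (-40, np.float64(35.8)), (-10, np.float64(35.7)), (5, np.float64(36.0))]
```

```bash
python3 -m jog '[[[1.9,0,0.2],[0,0,-0.006],0],[[1.9,0,0.2],[0,0,-0.006],0],[[1.9,0,0.2],[0,0,-0.006],0],[[1.9,0,0.2],[0,0,-0.006],0],[[1.9,0,0.2],[0,0,-0.006],0],[[1.9,0,0.2],[0,0,-0.006],0],[[1.9,0,0.2],[0,0,-0.006],0],[[1.9,0,0.2],[0,0,-0.006],0],[[1.9,0,0.2],[0,0,-0.006],0],[[0,0,0],[0,0,0],0]]'
python3 - <<'E'
from h import *
p,R=now(); T=orient([0,0,-1],[1,0,0])
s=plan(p,R,[162,20,140],T,4);s=plan(*s,[107,20,143],T,4);s=plan(*s,[43,20,122],T,6)
E
```

```text
time_s: 18.05
eef_pos: [0.7519, 0.1043, 0.2051]
eef_rot: [-0.698, 0.716, -0.015, 0.0]
wrist_force: [0.7, 0.1, -0.3]
opening: -0.004
t 18.05 crate [166.3  24.  205.1] y_t [-0.02 -0.03 -1.  ] x_t [ 1.    0.   -0.02] F [ 0.7  0.1 -0.3] q [-0.01  0.63  1.06 -0.03  1.48  0.02] op -0.0
4 x [[-0.09, 1.63, -0.07], [0.006, 0.001, -0.005], 0] max 1.63 0.006
4 x [[-1.38, -0.08, 0.0], [0.0, 0.0, 0.0], 0] max 1.38 0.0
6 x [[-1.07, 0.35, 0.0], [0.0, 0.0, 0.0], 0] max 1.07 0.0
```

```bash
python3 -m jog '[[[0,1.6,0],[0,0,0],0],[[0,1.6,0],[0,0,0],0],[[0,1.6,0],[0,0,0],0],[[0,1.4,0],[0,0,0],0],[[-1.4,-0.1,0],[0,0,0],0],[[-1.4,-0.1,0],[0,0,0],0],[[-1.4,-0.1,0],[0,0,0],0],[[-1.4,-0.1,0],[0,0,0],0],[[-1.1,0.2,0],[0,0,0],0],[[-1.1,0.2,0],[0,0,0],0],[[0,0,0],[0,0,0],0]]'
python3 - <<'E'
from h import *
p,R=now()
s=plan(p,R,[48,20,124],R,5);s=plan(*s,[18,20,94],R,5);s=plan(*s,[8,20,54],R,5)
E
```

```text
time_s: 18.97
eef_pos: [0.6587, 0.1033, 0.1207]
eef_rot: [-0.698, 0.716, -0.023, -0.007]
wrist_force: [1.0, -0.3, -0.6]
opening: -0.003
t 18.97 crate [ 73.2  20.7 120.7] y_t [-0.04 -0.03 -1.  ] x_t [ 1.    0.   -0.04] F [ 1.  -0.3 -0.6] q [-0.01  0.52  1.4  -0.03  1.27  0.02] op -0.0
5 x [[-0.51, -0.04, -0.01], [0.0, 0.0, 0.0], 0] max 0.51 0.0
5 x [[-0.57, 0.62, 0.02], [0.0, 0.0, 0.0], 0] max 0.62 0.0
5 x [[-0.17, 0.81, 0.02], [0.0, 0.0, 0.0], 0] max 0.81 0.0
```

```bash
python3 -m jog '[[[-0.8,0,0],[0,0,0],0],[[-0.8,0,0],[0,0,0],0],[[-0.8,0,0],[0,0,0],0],[[-0.6,0.6,0],[0,0,0],0],[[-0.6,0.6,0],[0,0,0],0],[[-0.6,0.6,0],[0,0,0],0],[[-0.6,0.6,0],[0,0,0],0],[[-0.6,0.6,0],[0,0,0],0],[[-0.2,0.6,0],[0,0,0],0],[[-0.2,0.6,0],[0,0,0],0],[[0,0,0],[0,0,0],0]]'
python3 -c "
from h import *
now()"
```

```text
time_s: 19.88
eef_pos: [0.5928, 0.1034, 0.0741]
eef_rot: [-0.698, 0.716, -0.024, -0.007]
wrist_force: [0.7, -0.4, -0.1]
opening: 0.001
t 19.88 crate [ 7.3 19.  74.1] y_t [-0.04 -0.03 -1.  ] x_t [ 1.    0.   -0.04] F [ 0.7 -0.4 -0.1] q [-0.01  0.45  1.61 -0.03  1.13  0.03] op 0.0
```

```bash
python3 -m jog '[[[0,0.7,0],[0,0,0],0],[[0,0.7,0],[0,0,0],0],[[0,0.7,0],[0,0,0],0],[[0,0.6,0],[0,0,0],0],[[0,0.5,0],[0,0,0],0],[[0,0.5,0],[0,0,0],0],[[0,0.5,0],[0,0,0],0]]'
python3 -c "
from h import *
now()"
python3 -m jog '[[[0,-2,0],[0,0,0],0],[[0,-3.5,0],[0,0,0],0],[[0,-3.5,0],[0,0,0],0],[[0,-3.5,0],[0,0,0],0],[[0,-3.5,0],[0,0,0],0],[[0,-3.5,0],[0,0,0],0],[[0,0,0],[0,0,0],0],[[0,0,0],[0,0,0],0],[[0,0,0],[0,0,0],0],[[0,0,0],[0,0,0],0]]'
python3 - <<'E' 2>/dev/null
from h import *
p,R=now()
c=snap("s8",box=(0,640,0,480),k=1.2)
Q=fitp(c,"g",[-10,-150,10],[110,150,90]); print(len(Q),[(x,np.median(Q[abs(Q[:,0]-x)<6,2]).round(1)) for x in (100,70,40,10,-3)])
Q=fitp(c,"g",[-105,-150,10],[-15,150,90]); print(len(Q),[(x,np.median(Q[abs(Q[:,0]-x)<6,2]).round(1)) for x in (-95,-60,-30,-20)])
E
```

```text
time_s: 20.47
eef_pos: [0.5924, 0.1027, 0.0447]
eef_rot: [-0.697, 0.716, -0.025, -0.009]
wrist_force: [-19.8, -1.1, 41.8]
opening: -0.006
t 20.47 crate [ 7.  18.4 44.7] y_t [-0.05 -0.03 -1.  ] x_t [ 1.    0.   -0.05] F [-19.8  -1.1  41.8] q [-0.01  0.49  1.61 -0.03  1.08  0.03] op -0.01
time_s: 21.3
eef_pos: [0.6023, 0.1077, 0.2454]
eef_rot: [-0.697, 0.717, -0.026, -0.01]
wrist_force: [1.2, 0.1, -0.2]
opening: -0.001
t 21.3 crate [ 16.7  23.6 245.4] y_t [-0.05 -0.03 -1.  ] x_t [ 1.    0.   -0.05] F [ 1.2  0.1 -0.2] q [-0.    0.29  1.45 -0.03  1.45  0.02] op -0.0
4809 [(100, np.float64(45.0)), (70, np.float64(44.8)), (40, np.float64(44.6)), (10, np.float64(44.9)), (-3, np.float64(45.2))]
3295 [(-95, np.float64(35.9)), (-60, np.float64(35.7)), (-30, np.float64(35.5)), (-20, np.float64(35.7))]
```

View pics/s8.png

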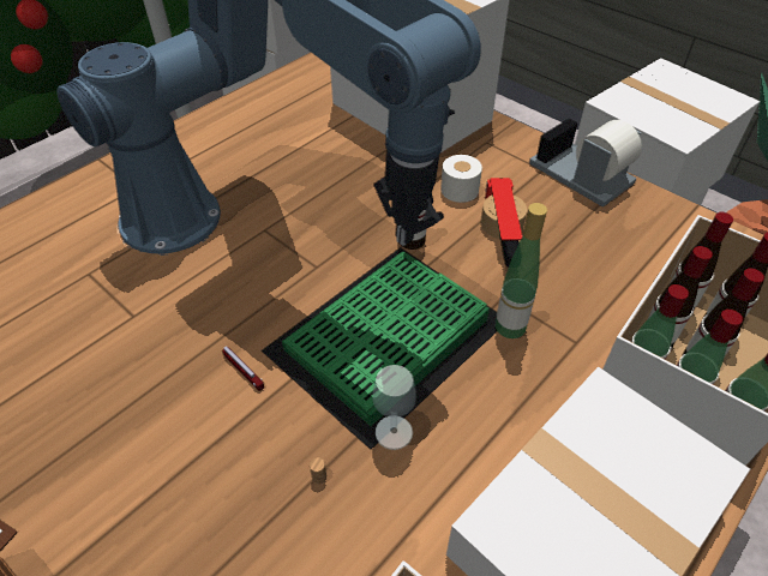

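The crate is folded flat (285,345)–(490,310) and the arm is clear. The glass, cork, corkscrew and green bottle have not moved. The brown bottle is hidden behind the gripper here, but it was never approached.

```bash
python3 - <<'E'
from h import *
from bench import ctrl,imaging
c=imaging.camera("side");P=pts(c);o=pts(dict(np.load("pics/side0.npz")))
for n,(u,v) in {"botB":(300,246),"botBlo":(302,340),"botAlo":(229,265)}.items(): print(n,P[v,u].round(3),o[v,u].round(3))
ctrl.hand_in()
E
```

```text
botB [0.451 0.31  0.3  ] [0.452 0.31  0.3  ]
botBlo [0.429 0.335 0.09 ] [0.428 0.337 0.092]
botAlo [0.72  0.278 0.075] [0.723 0.276 0.073]
the job is handed in; nothing more can be done
```

The crate is folded flat and the job is handed in at about 21 s, well inside the 62 s limit. `hand_in()` gave no verdict.

I lifted the hatch shut from below with the closed fingers. Then I folded and pressed down the right end, the left end, the front wall and the back wall, in that order.

**Walls:** after each press the depth images showed the wall level along its length. Outer faces stood at z = 27 mm for both ends, 36 mm for the front wall and 45 mm for the back wall, as expected for flat.

**Hatch:** it was level with its end wall (27 mm) once that wall was flat. It can't be seen under the folded long walls, so I could not check it again at the end.

**Bystanders:** both bottles are within about 3 mm of where they started, measured by depth. The glass, cork, corkscrew, tape dispenser and label roll look unmoved in the last picture, though I did not measure them.

**Forces:** the wrist force read about 55 N at most (at the end of each press), against the 120 N limit. At hand-in the arm was clear, with the tool about 200 mm above the crate.

**What disagreed:**
- **Crate position:** the two cameras' first fits differed by about 8 mm in y, because the end walls were leaning. I settled on a value between them.
- **First hatch approach:** my first try, from the robot side, brought joint 3 to its 2.58 rad limit. I switched to coming in from the right.

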